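# Tip the front row of red beads into the cup

## Task

Two bead trays stand on the bench. Lift the handle of the tray with the red beads so that it tips over its cup and only the front row, the two red beads in front of the raised lip, rolls off into the cup, while the red bead behind the lip stays in the tray. Then lower the tray back to rest and let go; do not touch the red beads with the gripper.

Things in the scene. Friction and masses are not known exactly. Their poses are not given: they have to be found in the camera images.
- red_stand: Fixed 200 x 90 mm stand with the red beads' tray; its twin has blue ones. Origin under its base's centre; -x: open front, cup; +x: handle; z up. Tray hinge along y at x -30, z 60 mm; rests 5 deg back, lift tips it 0-77 deg. Handle: level black bar along y, 12 thick, 52 clear between posts, at (59,0,102), 46 over the floor, may turn in the grip; tipped by a: x=-30+99cos(25.5+a), z=60+99sin(25.5+a).
- red_front_1: Red barrel bead, 18 mm thick, 16 long, about 12 g; origin its centre, y its axis, across the tray; rolls freely. Front row, left lane (stand y > 0), before the raised lip. Its cup, aluminium and fixed to the stand's base under the tray's open front edge: axis at stand x -56, y 0 mm, mouth 74 mm wide inside, rim at z 50, floor at z 13.
- red_front_2: Red barrel bead, 18 mm thick, 16 long, about 12 g; origin its centre, y its axis, across the tray; rolls freely. Front row, right lane (stand y < 0). The front row rolls off within 1 s once the tray is tipped by 30 to 45 deg from rest. The tray weighs 0.2 kg, its hinge is damped, and it sinks back to rest by its own weight.
- red_back: Red barrel bead, 18 mm thick, 16 long, about 12 g; origin its centre, y its axis, across the tray; rolls freely. The only bead of the back row, in a pocket behind the brass raised lip (4.5 mm high, across the tray), which holds it while the tray is tipped smoothly (some 2 s); with a jerk, or tipped past 60 deg, it jumps the lip.

How it is judged (in metres and radians):
At the end, for the whole second after the job is handed in: Both front-row red beads lie in the cup of the red beads' stand (centres within 36 mm of the cup's axis in x and y and below its rim), the back-row red bead is in its pocket behind the raised lip with the tray lowered (within about 8 degrees of rest), and all three are still (x of red_front_1 in the frame of red_stand between -0.092 and -0.02 m and y of red_front_1 in the frame of red_stand between -0.036 and 0.036 m and z of red_front_1 in the frame of red_stand between 0.01 and 0.046 m and linear speed of each of red_front_1, red_front_2, red_back below 0.05 m/s and x of red_front_2 in the frame of red_stand between -0.092 and -0.02 m and y of red_front_2 in the frame of red_stand between -0.036 and 0.036 m and z of red_front_2 in the frame of red_stand between 0.01 and 0.046 m and x of red_back in the frame of red_stand between 0.008 and 0.036 m and y of red_back in the frame of red_stand between -0.028 and 0.028 m and z of red_back in the frame of red_stand between 0.056 and 0.076 m); the robot touches nothing.
It fails at once if the gripper touches a red bead (contact force between the fingers and red_front_1 above 0.5 N or contact force between the fingers and red_front_2 above 0.5 N or contact force between the fingers and red_back above 0.5 N).
It also fails if it takes over 35 s, if anything falls off the work surface, if the arm or the gripper's body presses on something with over 40 N, if the wrist force passes 120 N, or if a joint passes its speed limit or range.

## Robot

A 6-joint arm with a two-finger parallel gripper is mounted at the origin on a cart in front of the work surface, level with it; the furniture and walls round the work are solid. World frame = base frame: x ahead of the robot, y to its left, z up, the work surface at z = 0. Lengths are in mm, angles in rad, forces in N, time in s.
With the tool pointing down it reaches from about 200 to 875 mm from the base axis. Payload 3.4 kg.
Tool frame: the origin (TCP) lies at the very end of the fingers, on their centre line; the grasp point (between the pads) lies 19 mm behind it; z points along the fingers, y is the line along which they close (so a half turn about z gives the same grasp; the last joint's range is limited). The gripper opens to 94 mm and grips with 3 to 60 N. Pads are 16 mm wide; open, the fingers measure 119 mm over their backs; the gripper's body (75 mm by 177 mm) begins 78 mm behind the grasp point.
Start: joints at [-1.442, 0.276, 1.505, -0, 1.361, -0.121], TCP at [142.143, -557.19, 205.493] pointing down, gripper open.
Joint ranges: [-2.89, 2.89], [-0.75, 2.08], [0.22, 2.7], [-1.18, 4.32], [0.11, 2.71], [-2.7, 2.7]. Speed limits (rad/s): [2.57, 2.57, 3.14, 3.14, 3.14, 3.14].

## Interface

Orientations are given as a rotation vector (axis times angle).
In Python, from cell import * gives the robot as it stands. The module is installed in compiled form; this text tells all that it offers.
- The arm moves only by the tool carry_out, never from a script. Its argument "increments" is a list of rows, each a list of 7 numbers: the shift along the tool's x, y, z in cm, then the turn, a rotation vector about the tool's x, y, z in rad, then the closure, from 0 (fully open) to 1 (shut). A call has 1 to 8 rows; each row is the pose to reach, as a shift and turn from the pose commanded when the call began, along the tool's axes at that moment; what a row does not reach only later rows make up. A row lasts 1/8 s, in which the tool goes at most 62.5 mm and 10.7 degrees, less where a joint would pass 70% of its speed; a pose out of reach is approached as far as the arm can. A call with a gripper value outside its range is refused whole. The fingers move at their own pace and stop on an object; "grip_force" is the grip in N (left out, the last holds). Time passes only in rows, so rows that repeat a pose let the fingers close. It gives the time, the measured TCP pose, the force, the opening and the grip force at its end, in the units of the state.
- read_state(): the state, without advancing time (a new reading comes with each control period).
- read_camera(name): name is "scene" or "top" or "wrist"; returns a dict with "pixels" (480x640x3 uint8, blue, green, red), "range_z" (480x640 float32, mm along the optical axis (not along the pixel's ray), 0 where there is no reading), "camera_matrix" (3x3 intrinsics, pixels), "k1" (the pictures are not rectified: a ray, as slopes to the right and down, at radius r is drawn at 1 + k1 r^2 times it, then the intrinsics apply), "pose" (4x4, takes a point from camera to world coordinates); the wrist camera has in their place "T_tool_cam" (4x4, takes a point from camera to tool coordinates, whose origin is the TCP and whose axes are the flange's). Camera axes: x right, y up, looking along -z (the intrinsics and any distortion apply to the point x, -y, -z); pixel columns grow to the right and rows downward; lengths in mm; the calibration is good to about 2 mm. A picture is of the moment at which its call begins: read the wrist's pose just before it.
- hand_in(): hands the job in; it is judged then, once.
The state is a dict: "time_s": time; "joint_positions": joint angles; "qvel": joint speeds; "joint_efforts": joint torques, N m; "position": TCP position; "tcp_rot": TCP orientation; "ft_force": force on the tool from outside, world axes, zero at the start; "ft_torque": the same for the moment, N m; "gripper_width": opening from 0.0 (shut) to 1.0 (fully open); "finger_force": force on a finger pad.
Only numpy, scipy, OpenCV 4.12 (cv2) and the standard library are available. Lean on these libraries where they do the work, as an engineer would, in place of code of your own. Each camera call takes 0.05 s, during which the arm holds its last target. There are 200 camera calls.

## Working session

There is one attempt and no reset: what is moved stays moved. The work goes in short steps, Python scripts to look and compute and a tool call to move; the robot and the scene stay as the last step left them, time stands still between calls to the robot, and variables do not carry over. Pictures are saved under pics/ and viewed, at most 10 in all, crops included, and the job is handed in when it is done.

Besides the shell and the picture viewer there is one more tool, called after "Call:" by a JSON object that holds its "name" and its "arguments", one argument or row to a line. carry_out: Moves the arm, as the interface text tells. Its arguments: {"type":"object","properties":{"increments":{"type":"array"},"grip_force":{"type":"number"}},"required":["increments"]}

```bash
mkdir -p pics; cat > h.py <<'E'
from cell import *
import numpy as np, cv2
def save(n,f):
    c=read_camera(n); cv2.imwrite('pics/'+f,c['pixels']); return c
def pts(c,uv,T=None):
    # world points of pixels using depth
    K=c['camera_matrix']; uv=np.atleast_2d(uv).astype(int)
    D=np.array([c['k1'],0,0,0,0],float)
    # r drawn at (1+k1 r^2) -> OpenCV model
    n=cv2.undistortPoints(uv.astype(float).reshape(-1,1,2),K,D).reshape(-1,2)
    d=c['range_z'][uv[:,1],uv[:,0]].astype(float)
    P=np.c_[n[:,0]*d,-n[:,1]*d,-d,np.ones(len(d))]
    T=c['pose'] if T is None else T
    return (P@T.T)[:,:3],d
E
python3 - <<'E'
from h import *
s=read_state();print(s)
for n in('scene','top'):
    c=save(n,n+'1.png'); print(n,c['pose'].round(2).tolist())
    if n=='top':np.savez('top.npz',**c)
    else: np.savez('scene.npz',**c)
    h=cv2.cvtColor(c['pixels'],cv2.COLOR_BGR2HSV)
    for nm,m in(('red',((h[...,0]<8)|(h[...,0]>172))&(h[...,1]>130)&(h[...,2]>60)),('blue',(abs(h[...,0].astype(int)-112)<12)&(h[...,1]>130)&(h[...,2]>60))):
        k,l,st,ce=cv2.connectedComponentsWithStats(m.astype(np.uint8))
        for i in range(1,k):
            if st[i,4]>25:
                vu=np.argwhere(l==i)[:,::-1];P,d=pts(c,vu);P=P[d>0]
                print(nm,st[i],ce[i].round(1),np.median(P,0).round(1))
E
```

```text
{'time_s': 0.0, 'joint_positions': array([-1.44196770e+00,  2.76582918e-01,  1.50609599e+00, -1.18607494e-05,
        1.36071320e+00, -1.21021387e-01]), 'qvel': array([-2.20696019e-04, -4.18320385e-04,  5.83921874e-05,  1.56223944e-04,
       -2.81193668e-03, -1.40686603e-03]), 'joint_efforts': array([ 7.02966918e-04, -4.04574466e+01, -2.37225938e+01,  7.03605101e-02,
        3.44315590e-02, -1.37809607e-04]), 'position': array([ 142.07937068, -556.58959954,  204.62644754]), 'tcp_rot': array([-3.11532441e+00, -3.91223137e-01,  2.92346699e-05]), 'ft_force': array([-0.36796716, -0.70949739, -0.29348182]), 'ft_torque': array([-0.04501739, -0.01313507,  0.01955157]), 'finger_force': 0.0, 'gripper_width': 0.9994863858222086}
scene [[-0.88, 0.37, -0.3, 265.77], [-0.48, -0.69, 0.54, 618.9], [-0.01, 0.62, 0.79, 738.9], [0.0, 0.0, 0.0, 1.0]]
red [437   1   6  10  27] [439.2   5.9] [ 578.2 -473.9  164.3]
red [412  26  13  15 110] [417.2  33.7] [ 602.8 -424.4  115.6]
red [391  33   5  13  40] [393.   39.6] [ 639.4 -376.1  117.2]
red [433  44  16  15 138] [440.8  51.3] [ 554.4 -461.6   65. ]
red
[... 820 characters left out ...]
79.5 200.   76.1]
red [278 211  12  12 113] [283.4 216.5] [567.6 180.1  76.2]
red [582 217  24  45 245] [592.7 237.8] [ 534.7 -309.3   19.7]
red [402 245  34  33 757] [418.5 261.3] [502.1 -24.3  19.5]
blue [587  68  16  17 138] [594.6  76.1] [ 805.  -339.2   12.5]
blue [618  83  12  14 102] [623.4  89.7] [ 782.  -389.4   12. ]
blue [616 103  19  25  73] [624.7 114.8] [ 733.8 -379.6   26.4]
blue [449 110   9   8  26] [451.8 111.9] [736.7 -84.5  26.7]
blue [452 112  20  20 209] [461.7 121.8] [ 718.9 -100.8   26.2]
blue [347 248  12  13 107] [352.6 254.4] [511.6  81.2  74.2]
blue [333 259  12  12 104] [338.3 264.6] [496.7 102.9  76.5]
blue [347 268  12  12 104] [352.6 273.4] [484.5  82.1  76.1]
```

```bash
python3 - <<'E'
import cv2
a=cv2.imread('pics/top1.png')[140:320,200:440]; cv2.imwrite('pics/topc.png',cv2.resize(a,None,fx=3.3,fy=3.3))
E
```

```text
(no output)
```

View pics/topc.png

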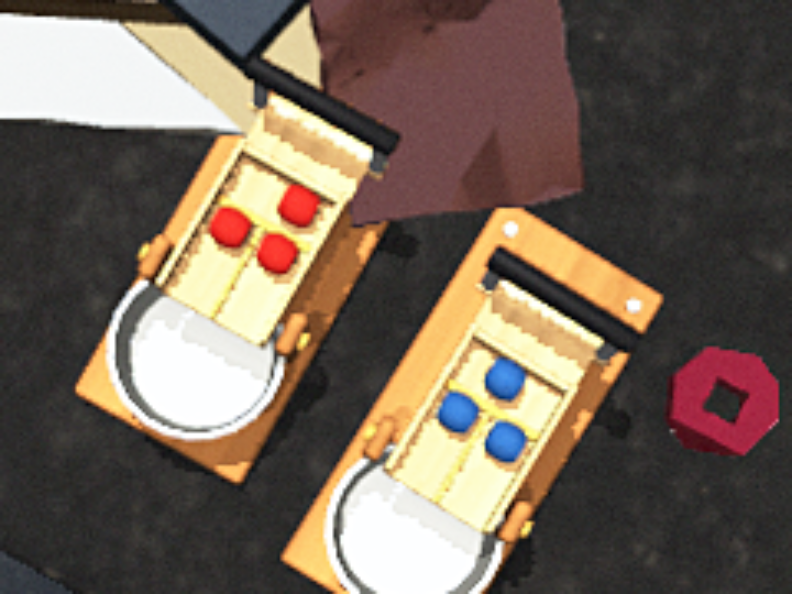

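View pics/scene1.png

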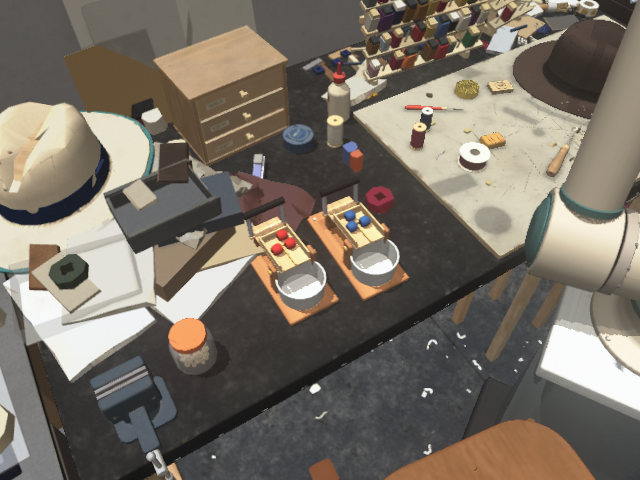

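The pictures show the red tray on the left of the pair, with its handle at about crop (250,70)-(395,148) and the cup towards the robot. Clutter lies behind the handle's left end.

```bash
python3 - <<'E'
from h import *
for f in('top','scene'):
    c=dict(np.load(f+'.npz')); V,U=np.mgrid[0:480,0:640]
    P,d=pts(c,np.c_[U.ravel(),V.ravel()]); g=c['pixels'].reshape(-1,3).max(1)
    m=(d>0)&(P[:,2]>92)&(P[:,2]<118)&(g<75)&(abs(P[:,0]-625)<45)&(abs(P[:,1]-160)<50)
    Q=P[m]; r=cv2.minAreaRect(Q[:,:2].astype(np.float32)); print(f,len(Q),np.median(Q,0),r)
    (cx,cy),sz,an=r
    if f=='top':
        for yaw in [-np.radians(29)]:
            R=np.array([[np.cos(yaw),np.sin(yaw)],[-np.sin(yaw),np.cos(yaw)]])
            L=(P[:,:2]-[cx,cy])@R.T; ok=(d>0)
            for x0 in range(-120,180,20):
                print(x0,[int(P[ok&(abs(L[:,0]-x0-10)<10)&(abs(L[:,1]-y0-10)<10),2].max(initial=-1)) for y0 in range(-100,140,20)])
E
```

```text
top 495 [632.96592086 168.79381231 106.11429933] ((639.173828125, 163.9618377685547), (94.90897369384766, 36.4981575012207), 44.06262969970703)
-120 [74, 2, 72, 80, 70, 80, 72, 4, 3, 2, 2, 3]
-100 [12, 2, 72, 81, 70, 81, 73, 3, 3, 3, 2, 1]
-80 [12, 4, 12, 79, 80, 81, 12, 2, 2, 1, 17, 18]
-60 [12, 3, 11, 79, 78, 77, 12, 3, 20, 22, 21, 18]
-40 [11, 46, 48, 74, 73, 76, 22, 21, 20, 19, 17, 84]
-20 [38, 47, 109, 109, 110, 110, 118, 117, 115, 100, 104, 138]
0 [37, 44, 45, 45, 54, 104, 120, 158, 159, 158, 161, 160]
20 [44, 45, 44, 42, 64, 119, 119, 146, 152, 127, 128, 129]
40 [45, 45, 47, 60, 92, 121, 120, 127, 152, 153, 128, 156]
60 [46, 45, 54, 78, 98, 121, 120, 125, 158, 160, 160, 159]
80 [43, 45, 59, 79, 98, 120, 120, 125, 159, 161, 161, 159]
100 [4, 44, 50, 69, 86, 99, 104, 159, 160, 161, 161, 161]
120 [3, 21, 47, 57, 79, 90, 101, 159, 160, 161, 160, 118]
140 [22, 24, 20, 50, 2, 83, 98, 158, 163, 161, 119, 121]
160 [30, 26, 5, 4, 4, 77, 94, 100, 105, 159, 119, 120]
scene 489 [637.08757037 179.59859174 106.78185782] ((633.841552734375, 170.9942626953125), (97.25039672851562, 12.582783699035645), 59.22593307495117)
```

```bash
python3 - <<'E'
from h import *
c=dict(np.load('top.npz'))
def ray(uv,z):
    n=cv2.undistortPoints(np.array(uv,float).reshape(-1,1,2),c['camera_matrix'],np.array([c['k1'],0,0,0.])).reshape(-1,2)
    T=c['pose'];D=np.c_[n[:,0],-n[:,1],-np.ones(len(n))]@T[:3,:3].T
    return T[:3,3]+D*((z-T[2,3])/D[:,2])[:,None]
E=ray([[275.8,161.2],[319.7,184.8]],104); print(E,E.mean(0),np.degrees(np.arctan2(*(E[0]-E[1])[[1,0]])),np.linalg.norm(E[0]-E[1]))
B=ray([[269.2,208.5],[283.4,216.5],[290.1,201.8]],68);print(B)
# dark bar mask in the strip
V,U=np.mgrid[0:480,0:640];uv=np.c_[U.ravel(),V.ravel()]
P,d=pts(c,uv);g=c['pixels'].reshape(-1,3).max(1)
m=(d>0)&(g<70)&(P[:,2]>98)&(P[:,2]<113)
y=(E[0]-E[1])[:2];y/=np.linalg.norm(y);x=np.array([y[1],-y[0]])
r=P[:,:2]-E.mean(0)[:2]
m&=(abs(r@x)<14)&(abs(r@y)<35);Q=P[m];vx=cv2.fitLine(Q[:,:2].astype(np.float32),cv2.DIST_HUBER,0,.01,.01).ravel();print(m.sum(),Q.mean(0),vx,np.degrees(np.arctan2(vx[1],vx[0])),np.percentile(r[m]@x,[5,50,95]))
# cup centre: blue-independent: bright ring skip
E
```

```text
[[642.16562178 188.54014871 104.        ]
 [607.69270174 127.74458537 104.        ]] [624.92916176 158.14236704 104.        ] 60.44545426236396 69.88907452494267
[[580.49706308 200.20474968  68.        ]
 [568.4741146  179.83678553  68.        ]
 [589.78437179 169.80509098  68.        ]]
350 [625.84491834 157.20041354 105.97345036] [5.0588500e-01 8.6260092e-01 6.2587463e+02 1.5762895e+02] 59.60988 [-2.83889005  1.13421186  5.65179912]
```

Call:
{"name": "carry_out", "arguments": {
  "increments": [
    [4, -3.6, -0.7, 0, 0, -0.05, 0.5],
    [8, -7.2, -1.4, 0, 0, -0.1, 0.5],
    [12, -10.7, -2.1, 0, 0, -0.15, 0.5],
    [16.1, -14.3, -2.8, 0, 0, -0.2, 0.5],
    [20.1, -17.9, -3.5, 0, 0, -0.25, 0.5],
    [24.2, -21.5, -4.2, 0, 0, -0.3, 0.5],
    [28.2, -25.1, -4.9, 0, 0, -0.35, 0.5],
    [32.2, -28.7, -5.5, 0, 0, -0.4, 0.5]
  ],
  "grip_force": 8
}}

```text
time_s: 1.1
position: [383.8, -197.9, 260.5]
tcp_rot: [2.976, 1.005, 0.0]
ft_force: [1.0, -0.5, -0.2]
gripper_width: 0.501
finger_force: 0.0
```

```bash
cat >> h.py <<'E'
from scipy.spatial.transform import Rotation as Ro
def go(x,y,z,yaw=-30.,tilt=0):
    """increment (cm, rad) from measured pose to tool-down with tool y at yaw"""
    s=read_state();R=Ro.from_rotvec(s['tcp_rot']).as_matrix()
    a=np.radians(yaw);ty=np.array([np.cos(a),np.sin(a),0]);tz=np.array([0,0,-1.]);G=np.c_[np.cross(ty,tz),ty,tz]
    print('t',s['time_s'],'pos',s['position'].round(1),'F',s['ft_force'].round(1),'w',round(s['gripper_width']*94,1))
    print('shift cm',(R.T@(np.array([x,y,z])-s['position'])/10).round(2),'turn',Ro.from_matrix(R.T@G).as_rotvec().round(3))
E
python3 -c "
from h import *
go(625,158,230)"
```

```text
t 1.1 pos [ 383.8 -197.9  260.5] F [ 1.  -0.5 -0.2] w 47.1
shift cm [ 40.76 -13.68   3.05] turn [ 0.     0.    -0.396]
```

Call:
{"name": "carry_out", "arguments": {
  "increments": [
    [5.1, -1.7, 0.2, 0, 0, -0.05, 0.5],
    [10.2, -3.4, 0.5, 0, 0, -0.1, 0.5],
    [15.3, -5.1, 0.7, 0, 0, -0.15, 0.5],
    [20.4, -6.8, 1.0, 0, 0, -0.2, 0.5],
    [25.5, -8.5, 1.3, 0, 0, -0.25, 0.5],
    [30.6, -10.3, 1.6, 0, 0, -0.3, 0.5],
    [35.7, -12, 1.8, 0, 0, -0.35, 0.5],
    [40.8, -13.7, 2.0, 0, 0, -0.396, 0.5]
  ]
}}

```text
time_s: 2.1
position: [625.7, 158.0, 239.8]
tcp_rot: [2.72, 1.571, -0.001]
ft_force: [0.5, -1.4, 0.6]
gripper_width: 0.501
finger_force: 0.0
```

Call:
{"name": "carry_out", "arguments": {
  "increments": [
    [0, 0, 0, 0, 0, 0, 0.5]
  ]
}}

```text
time_s: 2.22
position: [626.1, 159.4, 238.4]
tcp_rot: [-2.718, -1.573, 0.002]
ft_force: [-0.0, -0.2, -0.2]
gripper_width: 0.504
finger_force: 0.0
```

```bash
python3 - <<'E'
from h import *
go(625,158,90)
s=read_state();c=save('wrist','w1.png');np.savez('w1.npz',tp=s['position'],tr=s['tcp_rot'],**c)
E
```

```text
t 2.225 pos [626.1 159.4 238.4] F [-0.  -0.2 -0.2] w 47.4
shift cm [-0.17  0.   14.84] turn [-0.002  0.001  0.002]
```

View pics/w1.png

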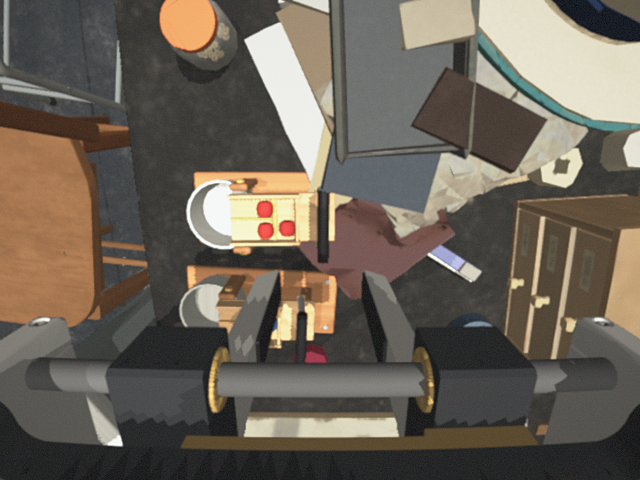

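The wrist view shows the red handle upright at about column 323, rows 192-262, with the beads to its left and the dark box above and to the right.

```bash
cat >> h.py <<'E'
def wpose(c,tp,tr):
    T=np.eye(4);T[:3,:3]=Ro.from_rotvec(tr).as_matrix();T[:3,3]=tp;return T@c['T_tool_cam']
E
python3 - <<'E'
from h import *
c=dict(np.load('w1.npz'));T=wpose(c,c['tp'],c['tr'])
V,U=np.mgrid[180:275,300:345];uv=np.c_[U.ravel(),V.ravel()]
P,d=pts(c,uv,T);g=c['pixels'][uv[:,1],uv[:,0]].max(1)
m=(d>0)&(g<75)&(P[:,2]>97)&(P[:,2]<114);Q=P[m]
k=cv2.fitLine(Q[:,:2].astype(np.float32),cv2.DIST_HUBER,0,.01,.01).ravel()
print(len(Q),Q.mean(0),np.degrees(np.arctan2(k[1],k[0])),cv2.minAreaRect(Q[:,:2].astype(np.float32)),np.percentile(Q[:,2],[10,50,90]))
for x in (265,208),(265,231),(287,228):print(pts(c,[x],T))
# clutter heights round the handle, stand axes
V,U=np.mgrid[0:300,150:640];P,d=pts(c,np.c_[U.ravel(),V.ravel()],T);P=P[d>0]
r=P[:,:2]-[625,158];X=r@[.866,-.5];Y=r@[.5,.866]
for x0 in range(-60,120,15):print(x0,[int(P[(abs(X-x0-7)<8)&(abs(Y-y0-7)<8),2].max(initial=-1)) for y0 in range(-60,75,15)])
E
```

```text
723 [627.76439207 158.96114854 105.99287956] 60.30423 ((629.9862060546875, 163.40530395507812), (81.2202377319336, 10.893211364746094), 60.50390625) [104.50646037 106.14197193 107.3083553 ]
(array([[583.12979804, 200.76639278,  77.64060946]]), array([343.28179932]))
(array([[570.10311932, 180.1044718 ,  78.24403969]]), array([349.35525513]))
(array([[591.43469432, 170.98956124,  76.18596637]]), array([350.565979]))
-60 [0, -1, 77, 78, 78, 79, 11, 9, 0]
-45 [0, -1, 75, 77, 275, 75, 75, 9, 18]
-30 [46, 46, 74, 252, 276, 74, 73, 20, 19]
-15 [45, 107, 108, 108, 108, 107, 107, 22, 21]
0 [42, 107, 108, 108, 108, 108, 117, 117, 155]
15 [42, 42, 41, 251, 275, 59, 117, 118, 157]
30 [42, 41, 40, 45, 275, 70, 118, 118, 151]
45 [42, 43, 43, 54, 70, 118, 118, 118, 150]
60 [43, 44, 56, 78, 95, 118, 118, 118, 150]
75 [43, 48, 74, 84, 96, 119, 119, 118, 125]
90 [43, 56, 66, 80, 97, 119, 119, 119, 124]
105 [43, 45, 61, 78, 94, 97, 104, 103, 155]
```

Call:
{"name": "carry_out", "arguments": {
  "increments": [
    [-0.7, 0.1, 3, 0, 0, 0, 0.5],
    [-0.7, 0.1, 6, 0, 0, 0, 0.5],
    [-0.7, 0.1, 9, 0, 0, 0, 0.5],
    [-0.7, 0.1, 12, 0, 0, 0, 0.5],
    [-0.7, 0.1, 13.5, 0, 0, 0, 0.5],
    [-0.7, 0.1, 14.5, 0, 0, 0, 0.5],
    [-0.7, 0.1, 15, 0, 0, 0, 0.5],
    [-0.7, 0.1, 15, 0, 0, 0, 0.5]
  ]
}}

```text
time_s: 3.28
position: [622.8, 149.8, 90.9]
tcp_rot: [2.721, 1.569, 0.001]
ft_force: [-0.4, -1.0, -0.4]
gripper_width: 0.503
finger_force: 0.0
```

```bash
python3 - <<'E'
from h import *
go(623.5,152.8,88)
save('wrist','w2.png');save('top','t2.png')
E
```

```text
t 3.275 pos [622.8 149.8  90.9] F [-0.4 -1.  -0.4] w 47.2
shift cm [ 0.29 -0.09  0.29] turn [ 0.001 -0.    -0.001]
```

View pics/w2.png

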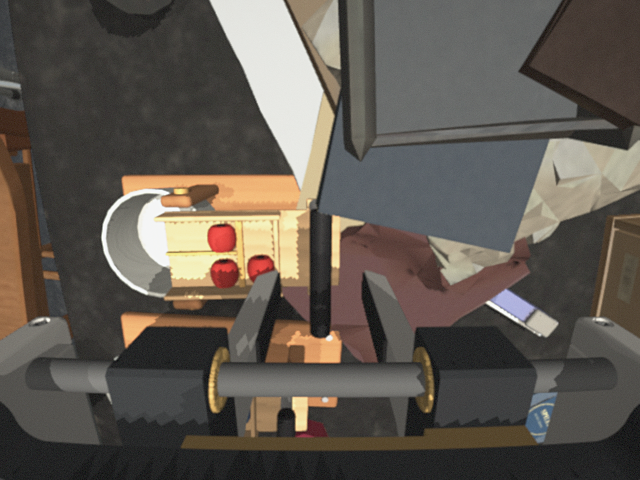

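The bar runs down column 320, rows 205-335. The fingertips straddle it at (265,280) and (378,280), clear of the beads, so I'll close.

Call:
{"name": "carry_out", "arguments": {
  "increments": [
    [0, -0.1, 0.3, 0, 0, 0, 0.75],
    [0, -0.1, 0.3, 0, 0, 0, 0.85],
    [0, -0.1, 0.3, 0, 0, 0, 0.95],
    [0, -0.1, 0.3, 0, 0, 0, 1],
    [0, -0.1, 0.3, 0, 0, 0, 1],
    [0, -0.1, 0.3, 0, 0, 0, 1]
  ],
  "grip_force": 10
}}

```text
time_s: 4.12
position: [622.4, 150.1, 87.6]
tcp_rot: [2.721, 1.568, 0.001]
ft_force: [1.8, -1.4, -0.1]
gripper_width: 0.123
finger_force: 10.0
```

```bash
python3 - <<'E'
from h import *
go(623.5,152.8,88); print(read_state()['finger_force'])
import math
for a in range(0,45,3):
    t=math.radians(25.5+a);t0=math.radians(25.5)
    print(a,'y %.2f z %.2f'%(9.9*(math.cos(t)-math.cos(t0)),-9.9*(math.sin(t)-math.sin(t0))))
E
```

```text
t 4.125 pos [622.4 150.1  87.6] F [ 1.8 -1.4 -0.1] w 11.5
shift cm [ 0.29 -0.04 -0.04] turn [ 0.001 -0.    -0.001]
10.002509951591492
0 y 0.00 z -0.00
3 y -0.24 z -0.46
6 y -0.49 z -0.91
9 y -0.78 z -1.35
12 y -1.08 z -1.76
15 y -1.41 z -2.17
18 y -1.75 z -2.55
21 y -2.12 z -2.92
24 y -2.51 z -3.27
27 y -2.91 z -3.59
30 y -3.33 z -3.90
33 y -3.76 z -4.18
36 y -4.21 z -4.44
39 y -4.67 z -4.67
42 y -5.15 z -4.88
```

Call:
{"name": "carry_out", "arguments": {
  "increments": [
    [0, -0.04, -0.08, 0, 0, 0, 1],
    [0, -0.12, -0.23, 0, 0, 0, 1],
    [0, -0.24, -0.46, 0, 0, 0, 1],
    [0, -0.36, -0.69, 0, 0, 0, 1],
    [0, -0.49, -0.91, 0, 0, 0, 1],
    [0, -0.68, -1.2, 0, 0, 0, 1],
    [0, -0.87, -1.49, 0, 0, 0, 1],
    [0, -1.08, -1.76, 0, 0, 0, 1]
  ]
}}

```text
time_s: 5.12
position: [613.3, 155.4, 105.9]
tcp_rot: [2.72, 1.568, 0.003]
ft_force: [4.6, -3.0, 1.1]
gripper_width: 0.123
finger_force: 10.0
```

Call:
{"name": "carry_out", "arguments": {
  "increments": [
    [0, -0.22, -0.27, 0, 0, 0, 1],
    [0, -0.44, -0.54, 0, 0, 0, 1],
    [0, -0.67, -0.79, 0, 0, 0, 1],
    [0, -0.92, -1.04, 0, 0, 0, 1],
    [0, -1.17, -1.28, 0, 0, 0, 1],
    [0, -1.43, -1.51, 0, 0, 0, 1],
    [0, -1.69, -1.73, 0, 0, 0, 1],
    [0, -1.97, -1.94, 0, 0, 0, 1]
  ]
}}

```text
time_s: 6.12
position: [597.1, 164.9, 126.2]
tcp_rot: [2.718, 1.567, 0.006]
ft_force: [4.0, -3.7, 5.0]
gripper_width: 0.124
finger_force: 10.0
```

Call:
{"name": "carry_out", "arguments": {
  "increments": [
    [0, -0.28, -0.2, 0, 0, 0, 1],
    [0, -0.57, -0.39, 0, 0, 0, 1],
    [0, -0.86, -0.57, 0, 0, 0, 1],
    [0, -1.16, -0.74, 0, 0, 0, 1],
    [0, -1.39, -0.86, 0, 0, 0, 1],
    [0, -1.55, -0.94, 0, 0, 0, 1],
    [0, -1.55, -0.94, 0, 0, 0, 1],
    [0, -1.55, -0.94, 0, 0, 0, 1]
  ]
}}

```text
time_s: 7.12
position: [583.2, 173.2, 135.9]
tcp_rot: [2.72, 1.568, 0.005]
ft_force: [2.6, -2.2, 6.6]
gripper_width: 0.123
finger_force: 10.0
```

Call:
{"name": "carry_out", "arguments": {
  "increments": [
    [0, 0, 0, 0, 0, 0, 1],
    [0, 0, 0, 0, 0, 0, 1],
    [0, 0, 0, 0, 0, 0, 1],
    [0, 0, 0, 0, 0, 0, 1],
    [0, 0, 0, 0, 0, 0, 1]
  ]
}}

```text
time_s: 7.75
position: [583.2, 173.2, 135.8]
tcp_rot: [2.72, 1.568, 0.005]
ft_force: [2.7, -3.5, 6.2]
gripper_width: 0.123
finger_force: 10.0
```

```bash
python3 - <<'E'
from h import *
save('wrist','w3.png');c=save('top','t3.png');s=save('scene','s3.png')
A=cv2.resize(c['pixels'][150:300,210:360],(400,400));B=cv2.resize(s['pixels'][180:330,230:380],(400,400))
cv2.imwrite('pics/ab3.png',np.hstack([A,B]));go(600,165,130)
E
```

```text
t 7.9 pos [583.2 173.2 135.8] F [ 3.4 -3.8  6.7] w 11.7
shift cm [0.13 1.86 0.59] turn [ 0.004 -0.002 -0.001]
```

View pics/ab3.png

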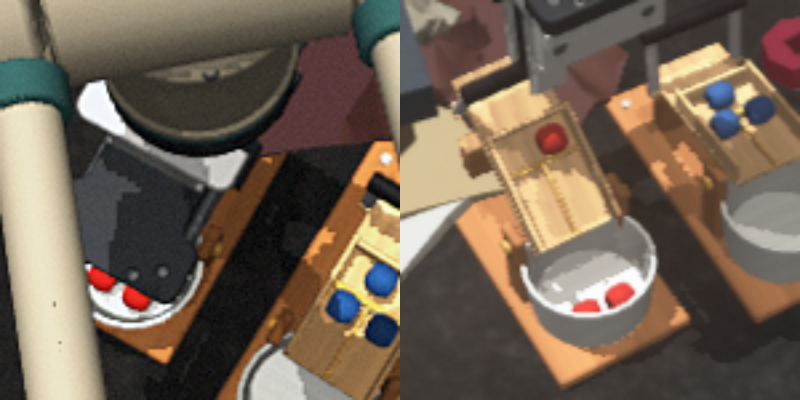

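View pics/w3.png

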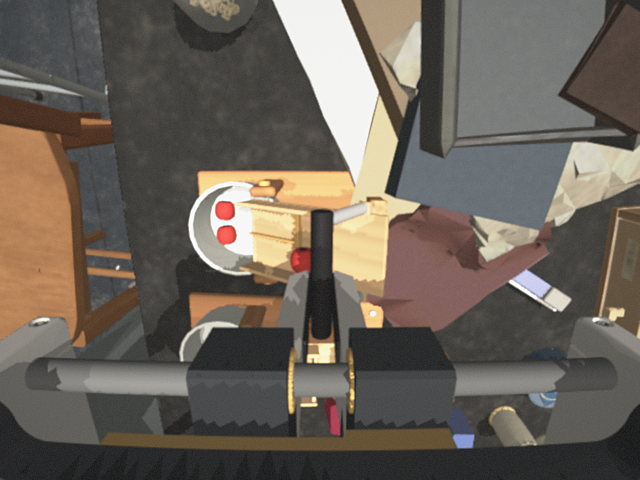

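The pictures show both front beads in the cup, at (583,307) and (620,293) in the right half. The back bead is still behind the lip, at (551,138). I'll lower the tray smoothly along the same arc.

Call:
{"name": "carry_out", "arguments": {
  "increments": [
    [0, 0.16, 0.08, 0, 0, 0, 1],
    [0, 0.39, 0.2, 0, 0, 0, 1],
    [0, 0.69, 0.37, 0, 0, 0, 1],
    [0, 0.98, 0.55, 0, 0, 0, 1],
    [0, 1.27, 0.74, 0, 0, 0, 1],
    [0, 1.55, 0.94, 0, 0, 0, 1],
    [0, 1.82, 1.15, 0, 0, 0, 1],
    [0, 2.09, 1.37, 0, 0, 0, 1]
  ]
}}

```text
time_s: 8.9
position: [600.8, 162.9, 121.2]
tcp_rot: [2.721, 1.568, 0.003]
ft_force: [4.3, -2.7, 4.4]
gripper_width: 0.12
finger_force: 10.0
```

Call:
{"name": "carry_out", "arguments": {
  "increments": [
    [0, 0.26, 0.23, 0, 0, 0, 1],
    [0, 0.51, 0.47, 0, 0, 0, 1],
    [0, 0.76, 0.72, 0, 0, 0, 1],
    [0, 0.99, 0.97, 0, 0, 0, 1],
    [0, 1.21, 1.24, 0, 0, 0, 1],
    [0, 1.43, 1.51, 0, 0, 0, 1],
    [0, 1.64, 1.78, 0, 0, 0, 1],
    [0, 1.83, 2.07, 0, 0, 0, 1]
  ]
}}

```text
time_s: 9.9
position: [616.4, 153.7, 99.4]
tcp_rot: [2.722, 1.569, 0.001]
ft_force: [3.3, -2.3, 2.9]
gripper_width: 0.126
finger_force: 10.0
```

Call:
{"name": "carry_out", "arguments": {
  "increments": [
    [0, 0.19, 0.29, 0, 0, 0, 1],
    [0, 0.32, 0.51, 0, 0, 0, 1],
    [0, 0.44, 0.74, 0, 0, 0, 1],
    [0, 0.56, 0.97, 0, 0, 0, 1],
    [0, 0.64, 1.12, 0, 0, 0, 1],
    [0, 0.68, 1.2, 0, 0, 0, 1],
    [0, 0.68, 1.2, 0, 0, 0, 1],
    [0, 0.68, 1.2, 0, 0, 0, 1]
  ]
}}

```text
time_s: 10.9
position: [622.0, 150.4, 87.1]
tcp_rot: [2.722, 1.569, 0.001]
ft_force: [4.0, -2.9, 2.1]
gripper_width: 0.123
finger_force: 10.0
```

Back at the starting height. I'll open gradually, to half only, then withdraw upward.

Call:
{"name": "carry_out", "arguments": {
  "increments": [
    [0, 0, 0, 0, 0, 0, 0.82],
    [0, 0, 0, 0, 0, 0, 0.75],
    [0, 0, 0, 0, 0, 0, 0.65],
    [0, 0, 0, 0, 0, 0, 0.55],
    [0, 0, 0, 0, 0, 0, 0.5],
    [0, 0, 0, 0, 0, 0, 0.5],
    [0, 0, -0.5, 0, 0, 0, 0.5],
    [0, 0, -2, 0, 0, 0, 0.5]
  ]
}}

```text
time_s: 11.9
position: [621.1, 150.3, 107.5]
tcp_rot: [-2.721, -1.569, 0.003]
ft_force: [-0.4, 0.2, 0.1]
gripper_width: 0.503
finger_force: 0.0
```

Call:
{"name": "carry_out", "arguments": {
  "increments": [
    [0, 0, -2, 0, 0, 0, 0.5],
    [0, 0, -5, 0, 0, 0, 0.5],
    [0, 0, -8, 0, 0, 0, 0.5],
    [0, 0, -11, 0, 0, 0, 0.5],
    [0, 0, -13, 0, 0, 0, 0.5],
    [0, 0, -14, 0, 0, 0, 0.5],
    [0, 0, -14, 0, 0, 0, 0.5],
    [0, 0, -14, 0, 0, 0, 0.5]
  ]
}}

```text
time_s: 12.9
position: [621.1, 150.3, 246.5]
tcp_rot: [-2.721, -1.569, 0.003]
ft_force: [0.2, -0.6, -1.1]
gripper_width: 0.5
finger_force: 0.0
```

```bash
python3 - <<'E'
from h import *
s=read_state();c=read_camera('wrist');T=wpose(c,s['position'],s['tcp_rot'])
print(s['time_s'],s['position'].round(1),s['ft_force'].round(1),s['gripper_width'])
h=cv2.cvtColor(c['pixels'],cv2.COLOR_BGR2HSV)
m=((h[...,0]<6)|(h[...,0]>174))&(h[...,1]>150)&(h[...,2]>60);m[300:]=0
k,l,st,ce=cv2.connectedComponentsWithStats(m.astype(np.uint8))
o=np.array([626.5,158])-59*np.array([.866,-.5])
for i in range(1,k):
    if st[i,4]>25:
        P,d=pts(c,np.argwhere(l==i)[:,::-1],T);p=np.median(P[d>0],0);r=p[:2]-o
        print(ce[i].round(),'stand',[round(float(v),1) for v in(r@[.866,-.5],r@[.5,.866],p[2])])
q=read_camera('scene')['pixels']
cv2.imwrite('pics/end.png',np.hstack([cv2.resize(c['pixels'][140:300,140:360],(400,291)),cv2.resize(q[190:330,230:422],(400,291))]))
E
```

```text
12.9 [621.1 150.3 246.5] [ 0.2 -0.6 -1.1] 0.5003136429321674
[215. 192.] stand [-69.7, 14.3, 27.8]
[216. 210.] stand [-69.8, -8.1, 28.0]
[287. 217.] stand [22.1, -6.8, 74.2]
```

View pics/end.png

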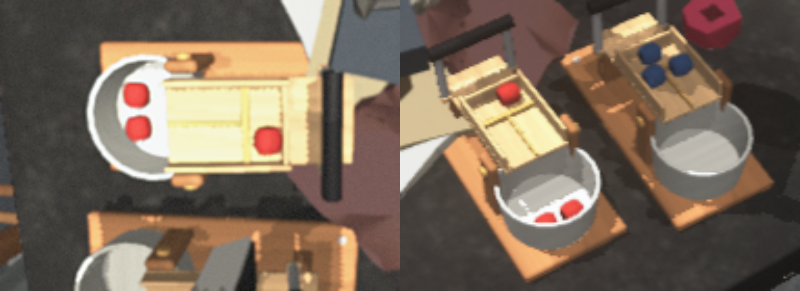

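The left half shows both front beads in the cup at (137,95) and (139,128), and the back bead in its pocket at (267,140). The tray is down and the gripper is clear of it.

```bash
python3 -c "
from cell import *
print(hand_in())"
```

```text
the job is handed in; nothing more can be done
None
```

I handed the job in at about 13 s: both front red beads are in the cup, the back red bead is still in its pocket, and the tray is lowered and released; the judge's verdict was not shown.

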